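Space the loose slats of a kitchen shelf with a saddle spacer

ROBOT

A 7-joint arm with a two-finger parallel gripper is mounted at the origin on the work surface. World frame = base frame: x ahead of the robot, y to its left, z up, the work surface at z = 0. Lengths are in m, angles in rad, forces in N, time in s.
With the tool pointing down it reaches from about 0.425 to 0.95 m from the base axis. Payload 4.7 kg.
Tool frame: the origin (TCP) lies between the finger pads; the fingertips stand 11 mm ahead of it and the grasp point (between the pads) lies 8 mm behind it; z points along the fingers, y is the line along which they close (so a half turn about z gives the same grasp; the last joint's range is limited). The gripper opens to 85 mm and grips with 20 to 120 N. Pads are 22 mm wide; open, the fingers measure 114 mm over their backs; the gripper's body (76 mm by 85 mm) begins 54 mm behind the grasp point. The pads swing forward as they close: fully open they stand 13 mm farther back than shut.
Start: joints at [-1.249, 0.469, -0.049, 1.532, 0.024, 1.141, -0.082], TCP at [0.232, 0.634, 0.242] pointing down, gripper open.
Joint ranges: [-2.59, 2.59], [-0.33, 1.99], [-1.39, 1.29], [0.1, 2.45], [-1.04, 4.18], [0.21, 1.99], [-2.66, 2.66]. Speed limits (rad/s): [2.57, 2.57, 3.14, 3.14, 3.14, 3.14, 3.14].

INTERFACE

Orientations are given as a unit quaternion [x, y, z, w].
In Python, from cell import bot gives the robot as it stands. The module is installed in compiled form; this text tells all that it offers.
- The arm moves only by the shell command python3 -m crank 'ROWS' [FORCE]. ROWS is text: rows parted by semicolons, each of 7 numbers parted by spaces: the shift along the world's x, y, z in mm, then the turn, a rotation vector about the world's x, y, z in degrees, then the opening, from -1 (shut) to 1 (fully open). A call has 1 to 5 rows; each row shifts and turns the commanded pose from where the row before left it; what a row does not reach is not made up. A row lasts 1/12 s, in which the tool goes at most 41.7 mm and 7.16 degrees, less where a joint would pass 70% of its speed; a pose out of reach is approached as far as the arm can. A call with a gripper value outside its range is refused whole. The fingers move at their own pace and stop on an object; FORCE is the grip in N (left out, the last holds). Time passes only in rows, so rows that do not move let the fingers close. It gives the time, the measured TCP pose, the force, the opening and the grip force at its end, in the units of the state.
- bot.state(): the state, without advancing time (a new reading comes with each control period).
- bot.grab_frame(name): name is "scene" or "top" or "wrist"; returns a dict with "image" (480x640x3 uint8, red, green, blue), "fx", "fy", "cx", "cy" (pixels), "rvec" (rotation vector, rad) and "tvec" (3), from world to camera coordinates, as OpenCV has them. Camera axes: x right, y down, z forward; pixel columns grow to the right and rows downward; lengths in m; the calibration is good to about 2 mm. A picture is of the moment at which its call begins. There is no depth.
- bot.job_done(): hands the job in; it is judged then, once.
The state is a dict: "time_s": time; "joints": joint angles; "qvel": joint speeds; "effort": joint torques, N m; "eef_pos": TCP position; "tcp_rot": TCP orientation; "force": force on the tool from outside, world axes, zero at the start; "torque": the same for the moment, N m; "finger_gap": finger opening in m; "gripper_force": force on a finger pad.
Only numpy, scipy, OpenCV 4.12 (cv2) and the standard library are available. Lean on these libraries where they do the work, as an engineer would, in place of code of your own. Each camera call takes 0.05 s, during which the arm holds its last target. There are 200 camera calls.

TASK

The last two slats of this slatted kitchen shelf are loose in their rails. Holding the saddle spacer over each loose slat in turn, nearest the fixed slats first, draw the slat back with the spacer's lip until its spacer leg bears snugly and gently on the neighbouring slat, so that both new gaps equal the 24 mm gap of the fixed slats and no slat already set is pushed out of place. Touch the slats only with the spacer, never with the gripper, leave the crockery alone, and finish with the spacer standing on its feet on the counter beside the shelf.

Things in the scene. Friction and masses are not known exactly. Their poses are not given: they have to be found in the camera images.
- frame: Fixed wooden shelf frame on the counter, 198 (x) x 360 (y) mm: two rails along y, 22 wide, 36 high, centred at x = -88 and +88; cross pieces 30 high at y = -169 and +169. Origin: centre of its underside. Four slats lie across the rails in a row towards +y: an unlisted fixed one at y = -150, end_slat, slat1, slat2.
- end_slat: Second and last fixed slat, pale wood, 200 (x) x 36 (y) x 14 (z) mm, at y = -90 of the frame. Origin: centre of its underside, 36 mm above the counter (its top is at 50). Axes as the frame's; +y points to slat1. Stiff, immovable; keep what you press on it below about 15 N.
- slat1: First loose slat; size, height, origin and axes as end_slat. Slides only along the frame's y, in a stiff fit: about 4 N slides it, and it stays where it is left. Starts 16 to 34 mm too far in +y. Set when its origin is 60 mm (36 slat + 24 gap) in +y from end_slat's. Once set, more than about 4 N pressed on it through the spacer pushes it out of place.
- slat2: Second loose slat, next in +y; size, height, origin, axes and fit (about 4 N) as slat1. Starts 46 to 80 mm too far in +y. Set when its origin is 60 mm in +y from slat1's.
- spacer: Loose dark wooden saddle spacer, 90 g, 40 (x) x 68 (y) x 66 (z) mm, standing on its leg and lip on the counter at the shelf's +y side. Origin: centre of its underside. Spacer leg: y -34 to -18, z 0 to 18. Lip: y 26 to 34, z 0 to 18. Open slot between them 44 wide (a 36 mm slat and 8 of play). Bridge over all: z 18 to 26. Grip fin: see point fin.
- leg_face (a point): Middle of the outer face of the spacer's leg, spacer frame (0, -34, 9). With the spacer astride a slat, its axes along the frame's, drawn towards the frame's -y, this face meets the +y side of the next slat: the stop.
- lip_face (a point): Middle of the inner face of the spacer's lip, spacer frame (0, 26, 9). It bears on the +y side of the straddled slat and drags it. It lies 60 mm from leg_face, so the gap set is 60 - 36 = 24 mm.
- fin (a point): Centre of the spacer's upright grip fin, 46 mm above its underside: 40 long (x), 16 thick (y), from z = 26 to 66; grip it across its 16 mm.
- butter_dish: Bystander: white lidded ceramic butter dish with a knob, 112 x 172 mm, 115 high; origin under its centre.
- canister: Bystander: dark glazed round canister with a wooden lid, 104 mm across, 127 high; origin under its centre.
- mug: Bystander: white mug, 76 mm across without its handle, 85 high; origin under its centre.
Mind the look-alikes: they are no part of the job. Several things have the shape of the spacer; the one meant has the colours described above.

How it is judged:
By the outcome, as a careful person would: the job done as asked, in the order asked, and still so for the second after the job is handed in, with the robot touching nothing.
It also fails if it takes over 70 s, if anything falls off the work surface, if the arm or the gripper's body presses on something with over 40 N, if the wrist force passes 120 N, or if a joint passes its speed limit or range.

## Working session

There is one attempt and no reset: what is moved stays moved. The work goes in short steps, Python scripts to look and compute and a shell command to move; the robot and the scene stay as the last step left them, time stands still between calls to the robot, and variables do not carry over. Pictures are saved under pics/ and viewed, at most 13 in all, crops included, and the job is handed in when it is done.

```bash
mkdir -p pics; cat > h.py <<'E'
import numpy as np, cv2
from cell import bot
def grab(n,f):
    d=bot.grab_frame(n); cv2.imwrite(f'pics/{f}.png',d['image'][:,:,::-1]); 
    np.save(f'pics/{f}.npy',{k:v for k,v in d.items() if k!='image'},allow_pickle=True); return d
def load(f): return np.load(f'pics/{f}.npy',allow_pickle=True).item()
def ray(d,u,v):
    R=cv2.Rodrigues(np.array(d['rvec'],float))[0]; t=np.array(d['tvec'],float).ravel()
    r=R.T@np.array([(u-d['cx'])/d['fx'],(v-d['cy'])/d['fy'],1]); return -R.T@t, r
def atz(d,u,v,z):
    c,r=ray(d,u,v); return c+r*(z-c[2])/r[2]
def tri(*obs):
    A=np.zeros((3,3));b=np.zeros(3)
    for d,u,v in obs:
        c,r=ray(d,u,v); r=r/np.linalg.norm(r);P=np.eye(3)-np.outer(r,r);A+=P;b+=P@c
    x=np.linalg.solve(A,b); return x
def proj(d,p): return cv2.projectPoints(np.array(p,float).reshape(-1,3),np.array(d['rvec'],float),np.array(d['tvec'],float),np.array([[d['fx'],0,d['cx']],[0,d['fy'],d['cy']],[0,0,1.]]),None)[0].reshape(-1,2)
E
python3 - <<'E'
from h import *
for n in ['scene','top','wrist']: 
    d=grab(n,n+'1'); c,r=ray(d,320,240); print(n,d['fx'],c.round(3),r.round(2))
s=bot.state(); print({k:np.round(v,3) for k,v in s.items()})
E
```

```text
scene 485.6728192833441 [1.315 0.256 0.688] [-0.73 -0.31 -0.6 ]
top 453.63891099556037 [ 0.377 -0.056  1.044] [ 0.2   0.   -0.98]
wrist 339.913475248228 [0.168 0.657 0.374] [ 0.25 -0.08 -0.97]
{'time_s': np.float64(0.15), 'joints': array([-1.249,  0.469, -0.049,  1.533,  0.024,  1.141, -0.082]), 'qvel': array([-0.001, -0.001, -0.001, -0.004,  0.001, -0.   , -0.001]), 'effort': array([ 1.0000e-03, -5.1077e+01, -4.7000e-02, -2.3798e+01,  1.1000e-02,
        5.0000e-03, -0.0000e+00]), 'eef_pos': array([0.232, 0.634, 0.241]), 'tcp_rot': array([ 0.174,  0.985, -0.001, -0.   ]), 'force': array([ 0.133, -0.47 ,  0.757]), 'torque': array([-0.005, -0.028, -0.01 ]), 'gripper_force': np.float64(0.0), 'finger_gap': np.float64(0.086)}
```

View pics/top1.png

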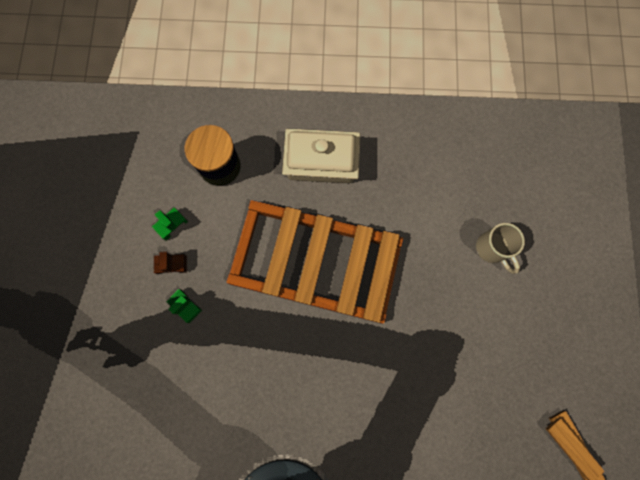

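View pics/scene1.png

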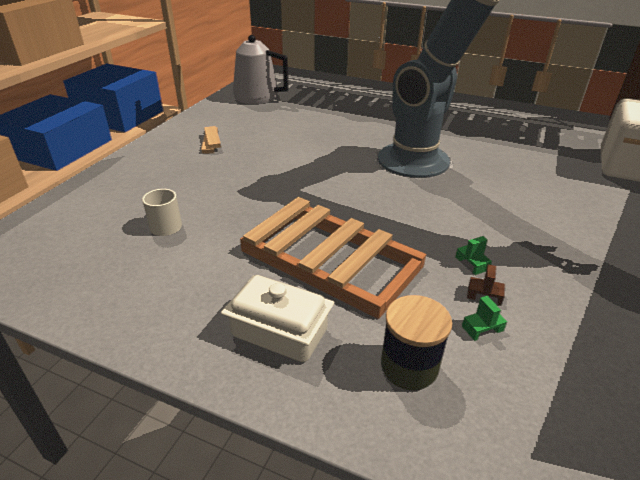

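The top view shows the shelf with fixed slats at about (385,275) and (355,270), slat1 at (315,258) and slat2 at (281,250). The brown spacer is at (170,262), with green look-alikes above and below it. The scene view agrees, with the spacer at about (487,288). Next I'll view enlarged crops.

```bash
python3 - <<'E'
from h import *
t=cv2.imread('pics/top1.png'); s=cv2.imread('pics/scene1.png')
a=cv2.resize(t[190:330,145:410],None,fx=3,fy=3,interpolation=cv2.INTER_CUBIC)
b=cv2.resize(s[190:340,230:520],None,fx=2.7,fy=2.7,interpolation=cv2.INTER_CUBIC)
cv2.imwrite('pics/ct.png',a)
w=cv2.imread('pics/wrist1.png')
d=load('top1'); e=load('scene1')
for uv in [(170,262),(355,270),(312,258),(281,250)]: print(atz(d,*uv,.05).round(3))
print(tri((d,209,147),(e,417,318)).round(3))
E
```

```text
[0.515 0.274 0.05 ]
[ 0.513 -0.135  0.05 ]
[ 0.536 -0.039  0.05 ]
[0.551 0.031 0.05 ]
[0.757 0.19  0.126]
```

View pics/ct.png

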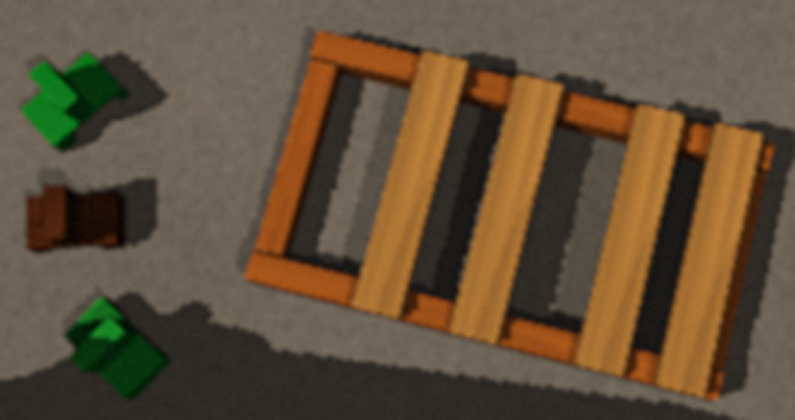

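View pics/wrist1.png

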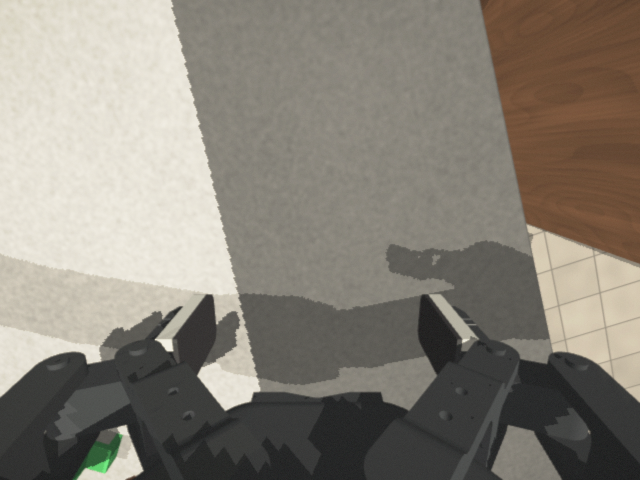

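The enlarged top view shows slat2's corners at about (418,52), (468,62), (400,318) and (352,305). The spacer's long side runs along the image's horizontal, and its fin leans outward (left). The wrist view shows only counter.

```bash
python3 - <<'E'
from h import *
d=load('top1')
P=lambda u,v,z: atz(d,(u+.5)/3-.5+145,(v+.5)/3-.5+190,z)
for n,c in {'s2':[(418,52),(468,62),(400,318),(352,305)],'s1':[(516,76),(563,85),(498,342),(450,330)],'end':[(637,106),(685,114),(625,375),(576,362)],'fix':[(714,125),(763,132),(711,398),(659,386)]}.items():
    p=np.array([P(*q,.05) for q in c]); m=p.mean(0); yd=(p[0]+p[3]-p[1]-p[2])/2; xd=(p[0]+p[1]-p[2]-p[3])/2
    print(n,(m*1e3).round(1),'w',np.linalg.norm(yd).round(4),'l',np.linalg.norm(xd).round(4),'yaw from x',np.degrees(np.arctan2(xd[1],xd[0])).round(2))
for q in [(318,32),(246,275)]: print('corner',P(*q,.036).round(4))
e=load('wrist1'); s=bot.state(); print('tcp px',proj(e,s['eef_pos']))
E
```

```text
s2 [550.9  29.8  50. ] w 0.0375 l 0.197 yaw from x -11.42
s1 [535.8 -43.   50. ] w 0.0359 l 0.1968 yaw from x -11.9
end [ 516.3 -135.    50. ] w 0.0364 l 0.1972 yaw from x -11.78
fix [ 503.2 -194.6   50. ] w 0.0375 l 0.199 yaw from x -10.81
corner [0.6674 0.1082 0.036 ]
corner [0.4786 0.1485 0.036 ]
tcp px [[316.80294861 313.31671945]]
```

```bash
python3 -m crank '24 -31 0 0 0 7 1;24 -31 0 0 0 7 1;24 -31 0 0 0 6 1;24 -31 0 0 0 0 1;24 -31 0 0 0 0 1'|tail -3; python3 -m crank '24 -31 0 0 0 0 1;24 -31 0 0 0 0 1;24 -31 0 0 0 0 1;24 -31 0 0 0 0 1;24 -31 0 0 0 0 1'|tail -3;  python3 -m crank '24 -31 0 0 0 0 1;19 -31 0 0 0 0 1;0 0 0 0 0 0 1;0 0 0 0 0 0 1'
python3 - <<'E'
from h import *
s=bot.state(); print(s['eef_pos'],s['tcp_rot'])
d=grab('wrist','w2')
E
```

```text
force: [0.2, -0.2, -0.1]
finger_gap: 0.0856
gripper_force: 0.0
force: [-0.0, 0.3, -0.3]
finger_gap: 0.0852
gripper_force: 0.0
time_s: 1.32
eef_pos: [0.5163, 0.259, 0.2421]
tcp_rot: [0.004, 1.0, -0.0, -0.0]
force: [-0.2, 1.3, -0.3]
finger_gap: 0.0853
gripper_force: 0.0
[0.51625213 0.25901543 0.24209145] [ 3.81941684e-03  9.99992607e-01 -4.39110035e-04 -6.48044797e-05]
```

View pics/w2.png

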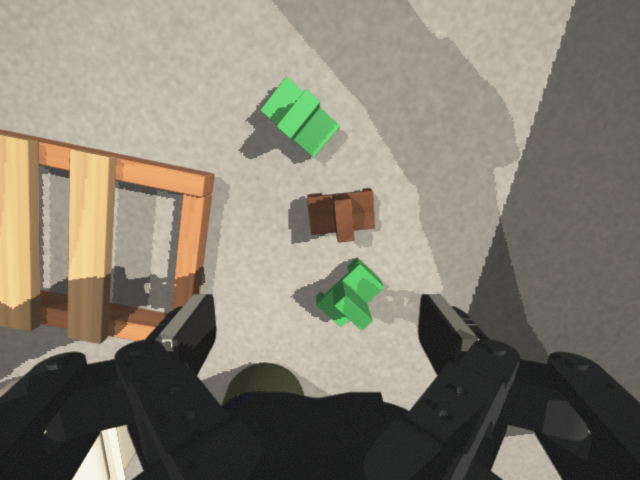

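Spacer in the wrist view: bridge corners at about (308,195), (374,190), (375,228) and (310,235), fin top at about (343,217). I'll enlarge it in both views to tell the leg from the lip.

```bash
python3 - <<'E'
from h import *
w=cv2.imread('pics/w2.png')[180:250,290:390]; s=cv2.imread('pics/scene1.png')[255:315,455:520]
a=cv2.resize(w,None,fx=6,fy=6,interpolation=cv2.INTER_CUBIC)
b=cv2.resize(s,(195,180),interpolation=cv2.INTER_CUBIC)
o=np.zeros((600,600,3),np.uint8); o[:420]=a; o[420:,:195]=b
cv2.imwrite('pics/c2.png',np.clip(o.astype(float)*1.6,0,255).astype(np.uint8))
E
```

```text
(no output)
```

View pics/c2.png

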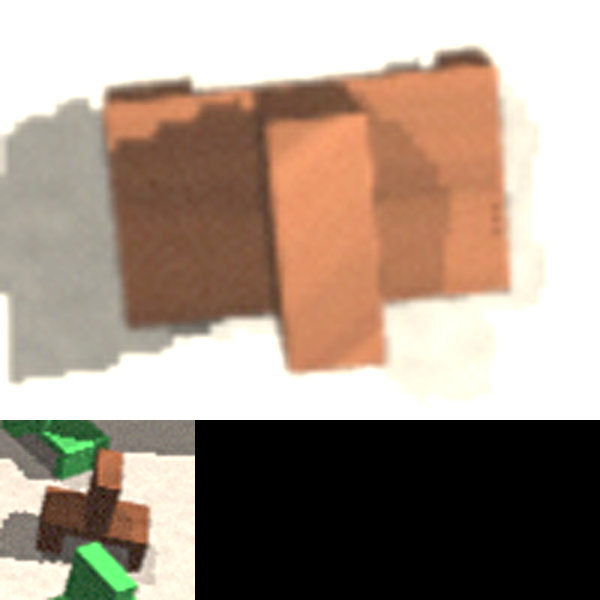

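```bash
python3 - <<'E'
from h import *
d=load('w2'); t=load('top1'); W=lambda u,v:((u+.5)/6-.5+290,(v+.5)/6-.5+180)
T=lambda u,v:((u+.5)/3-.5+145,(v+.5)/3-.5+190)
B=np.array([atz(d,*W(*q),.026) for q in [(105,98),(497,68),(508,292),(128,326)]])
F=np.array([atz(d,*W(*q),.066) for q in [(264,123),(366,114),(386,364),(290,371)]])
for n,p in (('bridge',B),('fin',F)):
    yd=(p[1]+p[2]-p[0]-p[3])/2; xd=(p[2]+p[3]-p[0]-p[1])/2
    print(n,(p.mean(0)*1e3).round(1),'ylen',np.linalg.norm(yd[:2]),'xlen',np.linalg.norm(xd[:2]),'yaw',np.degrees(np.arctan2(-yd[0],yd[1])),np.degrees(np.arctan2(xd[1],xd[0])))
# triangulate fin top centre
fu=np.mean([W(264,123),W(366,114),W(386,364),W(290,371)],0)
print('tri fin top',tri((d,*fu),(t,*T(45,217))).round(4))
# rails/slat2 in wrist: +y end of frame corners
for q in [(213,175)]: print('frame corner',atz(d,*q,.036).round(4))
E
```

```text
bridge [512.3 285.   26. ] ylen 0.06705191644353956 xlen 0.03986541392437234 yaw 4.388758467348697 4.883503242602524
fin [512.4 284.9  66. ] ylen 0.015313478592554948 xlen 0.03944918077025393 yaw 4.270740592240448 5.953420264748645
tri fin top [0.5083 0.2833 0.0874]
frame corner [0.4722 0.1581 0.036 ]
```

```bash
python3 - <<'E'
from h import *
d=grab('wrist','w2b'); a=load('w2'); print(a['tvec']-d['tvec'],a['rvec']-d['rvec'])
t=load('top1'); u=proj(t,[[.5124,.2849,.066],[.5123,.285,.026],[.4786,.1485,.036],[.4722,.1581,.036]]); print(((u-[145,190]+.5)*3-.5).round(1))
E
python3 -m crank '0 -40 0 0 0 0 1;0 -40 0 0 0 0 1;0 -40 0 0 0 0 1;0 -40 0 0 0 0 1;0 -40 0 0 0 0 1'|tail -1; python3 -m crank '0 -20 0 0 0 0 1;0 0 0 0 0 0 1;0 0 0 0 0 0 1;0 0 0 0 0 0 1'
python3 - <<'E'
from h import *
grab('wrist','w3'); print(bot.state()['eef_pos'])
E
```

```text
[ 0.00050861 -0.00032403 -0.00010656] [-0.00309133  0.00516287  0.00119737]
[[ 53.7 216.7]
 [ 71.3 224.8]
 [246.1 275. ]
 [232.4 283.2]]
gripper_force: 0.0
time_s: 2.17
eef_pos: [0.5147, 0.0446, 0.2423]
tcp_rot: [-0.001, 1.0, 0.001, -0.0]
force: [-0.4, -0.6, 0.4]
finger_gap: 0.0858
gripper_force: 0.0
[0.51479596 0.04473767 0.24229293]
```

View pics/w3.png

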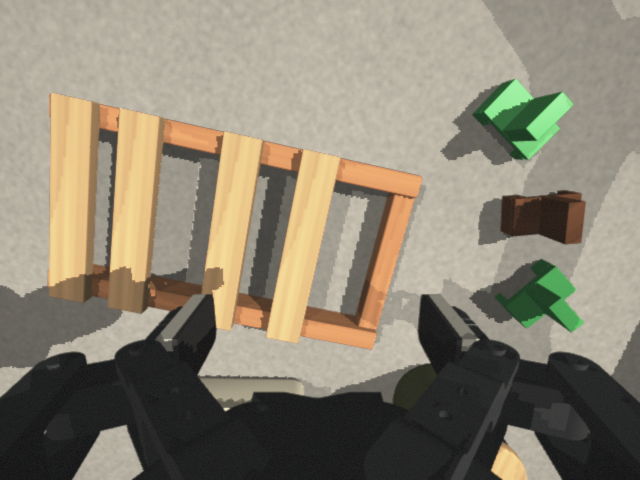

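Wrist view 3 shows slat2's top corners at (305,149), (339,154), (298,341) and (267,336). End_slat's are at (120,109), (162,116), (147,312) and (108,306), the frame corner is at (421,177), and the spacer's fin top is at about (570,205).

```bash
python3 - <<'E'
from h import *
d=load('w3'); w2=load('w2b'); t=load('top1')
for n,c in {'s2':[(305,149),(339,154),(298,341),(267,336)],'s1':[(228,131),(262,140),(233,329),(204,322)],'end':[(120,109),(162,116),(147,312),(108,306)],'fix':[(50,94),(98,103),(86,302),(49,296)]}.items():
    p=np.array([atz(d,*q,.05) for q in c]); m=p.mean(0); yd=(-p[0]-p[3]+p[1]+p[2])/2; xd=(-p[0]-p[1]+p[2]+p[3])/2
    print(n,(m*1e3).round(1),'w',np.linalg.norm(yd).round(4),'l',np.linalg.norm(xd).round(4),'yaw',np.degrees(np.arctan2(xd[1],xd[0])).round(2))
for q in [(421,177),(374,348)]: print('corner',atz(d,*q,.036).round(4))
print('w2b',atz(w2,213,175,.036))
print('tri corner w2/w3', tri((w2,213,175),(d,421,177)), 'w3/top',tri((d,421,177),(t,226.7,281.5)))
print('tri slat2 -x+y corner', tri((w2,115,154),(d,339,154)))
print('fin c, bridge proj in w3', proj(d,[[.5124,.2849,.066],[.5123,.285,.026],]))
E
```

```text
s2 [546.4  29.7  50. ] w 0.0328 l 0.1989 yaw -11.97
s1 [531.7 -39.3  50. ] w 0.0315 l 0.1969 yaw -11.27
end [ 512.3 -132.4   50. ] w 0.0389 l 0.1976 yaw -11.69
fix [ 500.9 -191.6   50. ] w 0.0398 l 0.1984 yaw -12.44
corner [0.4732 0.1482 0.036 ]
corner [0.6641 0.1109 0.036 ]
w2b [0.47122372 0.16052376 0.036     ]
tri corner w2/w3 [0.4737499  0.15439618 0.01563535] w3/top [0.47488688 0.14594355 0.045412  ]
tri slat2 -x+y corner [0.45122157 0.0670799  0.03509893]
fin c, bridge proj in w3 [[573.80461329 222.63611227]
 [545.89412116 214.49918744]]
```

```bash
cat > fit.py <<'E'
from h import *
from scipy.optimize import minimize
boxes=[(-20,20,-34,-18,0,18),(-20,20,26,34,0,18),(-20,20,-34,34,18,26),(-20,20,-8,8,26,66)]
def sil(d,p,z0=0):
    m=np.zeros((480*4,640*4),np.uint8); c,s=np.cos(p[2]),np.sin(p[2])
    for b in boxes:
        q=np.array([[x,y,z] for x in b[:2] for y in b[2:4] for z in b[4:]])/1e3
        q=np.c_[c*q[:,0]-s*q[:,1]+p[0],s*q[:,0]+c*q[:,1]+p[1],q[:,2]+z0]
        cv2.fillConvexPoly(m,cv2.convexHull(((proj(d,q)+.5)*4).astype(np.int32)),255)
    return cv2.resize(m,(640,480),interpolation=cv2.INTER_AREA)/255.
def mask(f,roi):
    h=cv2.cvtColor(cv2.imread(f'pics/{f}.png'),cv2.COLOR_BGR2HSV); u0,u1,v0,v1=roi
    m=((h[...,0]<14)|(h[...,0]>172))&(h[...,1]>110); o=np.zeros((480,640)); o[v0:v1,u0:u1]=m[v0:v1,u0:u1]; return o
def fit(views,p0,z0=0):
    cost=lambda p:sum(np.abs(sil(d,[p[0]/1e3,p[1]/1e3,np.radians(p[2])],z0)-m).sum()/m.sum() for d,m in views)
    best=minimize(cost,p0,method='Nelder-Mead',options=dict(initial_simplex=np.array(p0)+np.array([[0,0,0],[8,0,0],[0,8,0],[0,0,6]]),xatol=.05,fatol=1e-4))
    return best.x.round(1),round(best.fun/len(views),3)
E
python3 - <<'E'
from fit import *
R={'top1':(150,192,245,282),'scene1':(460,512,260,310),'w2b':(300,385,182,250),'w3':(490,595,182,252)}
V={k:(load(k),mask(k,r)) for k,r in R.items()}
print({k:int(v[1].sum()) for k,v in V.items()})
for k in V: print(k,fit([V[k]],[512,283,4]))
print('all',fit(list(V.values()),[512,283,4]))
E
```

```text
{'top1': 583, 'scene1': 497, 'w2b': 2531, 'w3': 1737}
top1 (array([516.7, 285.3,   6. ]), np.float64(0.134))
scene1 (array([ 5.124e+02,  2.827e+02, -1.000e-01]), np.float64(0.647))
w2b (array([512.6, 285.1,   5.1]), np.float64(0.103))
w3 (array([5.121e+02, 2.869e+02, 1.000e-01]), np.float64(1.099))
all (array([513.8, 284.8,   4.1]), np.float64(0.539))
```

```bash
cat > ov.py <<'E'
from fit import *
def rect(cx,cy,hx,hy,z,o,yaw):
    q=np.array([[cx-hx,cy-hy],[cx+hx,cy-hy],[cx+hx,cy+hy],[cx-hx,cy+hy]])/1e3; c,s=np.cos(yaw),np.sin(yaw)
    return np.c_[c*q[:,0]-s*q[:,1]+o[0],s*q[:,0]+c*q[:,1]+o[1],np.full(4,z)]
def overlay(f,o,yaw,g,sp,sc=2,crop=(0,480,0,640)):
    im=cv2.resize(cv2.imread(f'pics/{f}.png'),None,fx=sc,fy=sc); d=load(f)
    L=[rect(0,0,99,180,.036,o,yaw)]+[rect(0,y,100,18,.05,o,yaw) for y in (-150,-90,*g)]+[rect(0,0,20,34,.026,sp[:2],sp[2]),rect(0,0,20,8,.066,sp[:2],sp[2])]
    for r in L: cv2.polylines(im,[np.int32((proj(d,r)+.5)*sc)],True,(255,0,255),1)
    a=[int(k*sc) for k in crop]; return im[a[0]:a[1],a[2]:a[3]]
E
python3 - <<'E'
from ov import *
y=np.radians(-12); sp=(.513,.285,np.radians(5))
A=overlay('w2b',(.5327,-.046),y,(4,78),sp,1,(80,360,0,640)); B=overlay('w3',(.5327,-.046),y,(4,78),sp,1,(80,360,0,640))
C=np.vstack([A,B]); cv2.imwrite('pics/o1.png',C)
E
```

```text
(no output)
```

View pics/o1.png

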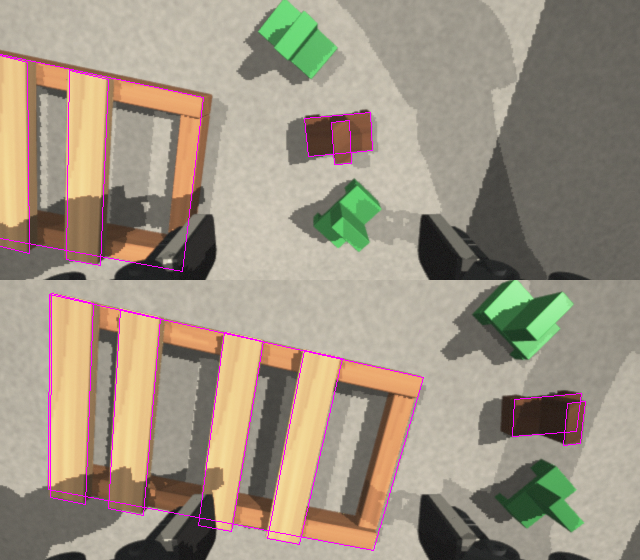

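The overlay fits both wrist views. The earlier corner reading had included the rail's side face. The frame is at (532.7,-46) with yaw -12°, slat1 at +4 and slat2 at +78 along its y. The spacer is at (513,285) with yaw 5°. Grasping now.

```bash
python3 -m crank '0 40 0 0 0 5 1;0 40 0 0 0 0 1;0 40 0 0 0 0 1;0 40 0 0 0 0 1;0 40 0 0 0 0 1'|tail -1; python3 -m crank '-2 40 0 0 0 0 1;0 0 -30 0 0 0 1;0 0 -30 0 0 0 1;0 0 -30 0 0 0 1;0 0 -30 0 0 0 1'; python3 -m crank '0 0 -30 0 0 0 1;0 0 -25 0 0 0 1;0 0 -15 0 0 0 1;0 0 -5 0 0 0 1;0 0 0 0 0 0 1'
python3 - <<'E'
from fit import *
s=bot.state(); print(s['eef_pos'],s['tcp_rot'],s['force'])
E
```

```text
gripper_force: 0.0
time_s: 3.05
eef_pos: [0.5115, 0.2849, 0.121]
tcp_rot: [-0.045, 0.999, 0.001, -0.0]
force: [0.5, 0.2, 0.4]
finger_gap: 0.0856
gripper_force: 0.0
time_s: 3.47
eef_pos: [0.5112, 0.2833, 0.0458]
tcp_rot: [-0.044, 0.999, -0.0, -0.002]
force: [0.3, 0.5, 0.7]
finger_gap: 0.0854
gripper_force: 0.0
[0.51124256 0.28333253 0.04583253] [-4.42385211e-02  9.99019743e-01 -3.25388569e-04 -1.54911864e-03] [0.27396811 0.54040958 0.7112326 ]
```

```bash
python3 -m crank '2 1 -2 0 0 0 1;0 0 0 0 0 0 1;0 0 0 0 0 0 -1;0 0 0 0 0 0 -1;0 0 0 0 0 0 -1' 60; python3 -m crank '0 0 0 0 0 0 -1;0 0 0 0 0 0 -1;0 0 0 0 0 0 -1;0 0 0 0 0 0 -1;0 0 0 0 0 0 -1'
```

```text
time_s: 3.88
eef_pos: [0.5153, 0.2831, 0.0462]
tcp_rot: [-0.043, 0.999, 0.0, 0.001]
force: [0.2, 0.9, -0.2]
finger_gap: 0.0519
gripper_force: 0.0
time_s: 4.3
eef_pos: [0.5152, 0.2831, 0.0457]
tcp_rot: [-0.043, 0.999, 0.0, 0.0]
force: [-0.6, 0.0, 2.6]
finger_gap: 0.0153
gripper_force: 58.9
```

```bash
python3 -m crank '0 0 10 0 0 0 -1;0 0 30 0 0 0 -1;0 0 30 0 0 0 -1;0 0 20 0 0 -3 -1;0 -20 0 0 0 -4 -1'; python3 -m crank '2 -30 0 0 0 -4 -1;2 -30 0 0 0 -3 -1;2 -30 0 0 0 -3 -1;2 -30 0 0 0 0 -1;2 -30 0 0 0 0 -1'|tail -1;python3 -m crank '2 -30 0 0 0 0 -1;2 -30 0 0 0 0 -1;2 -30 0 0 0 0 -1;2 -30 0 0 0 0 -1;0 -30 0 0 0 0 -1'|tail -1;python3 -m crank '0 -9 0 0 0 0 -1;0 0 0 0 0 0 -1;0 0 0 0 0 0 -1;0 0 0 0 0 0 -1'
python3 - <<'E'
from fit import *
grab('wrist','w4');grab('top','t4');grab('scene','s4'); s=bot.state(); r=s['tcp_rot']; print(s['eef_pos'],np.degrees(2*np.arctan2(r[1],r[0]))-180, s['force'])
E
```

```text
time_s: 4.72
eef_pos: [0.5169, 0.2689, 0.1406]
tcp_rot: [0.017, 1.0, 0.004, 0.004]
force: [1.5, 0.4, -0.8]
finger_gap: 0.0149
gripper_force: 58.7
gripper_force: 58.6
gripper_force: 58.6
time_s: 5.88
eef_pos: [0.5329, -0.0441, 0.1354]
tcp_rot: [0.104, 0.995, 0.001, -0.0]
force: [0.4, 0.3, -1.0]
finger_gap: 0.0155
gripper_force: 58.7
[ 0.53296784 -0.04415769  0.13529312] -11.925782442676962 [-0.53140552 -0.21782648 -1.1547381 ]
```

```bash
python3 - <<'E'
from ov import *
y=np.radians(-12)
def O(f,sc,crop):
    im=cv2.resize(cv2.imread(f'pics/{f}.png'),None,fx=sc,fy=sc); d=load(f)
    L=[rect(0,yy,100,18,.05,(.5327,-.046),y) for yy in (-90,4,78)]+[rect(0,0,20,34,z,(.533,-.0442),y) for z in (.0897,.1157)]+[rect(0,0,20,8,.1557,(.533,-.0442),y)]
    for r in L: cv2.polylines(im,[np.int32((proj(d,r)+.5)*sc)],True,(255,0,255),1)
    a=[int(k*sc) for k in crop]; return im[a[0]:a[1],a[2]:a[3]]
A=O('w4',1.25,(60,380,0,640)); B=O('s4',2,(190,290,220,440)); 
o=np.zeros((600,800,3),np.uint8); o[:400]=A[:400,:800]; o[400:600,:440]=B
cv2.imwrite('pics/o4.png',o)
E
```

```text
(no output)
```

View pics/o4.png

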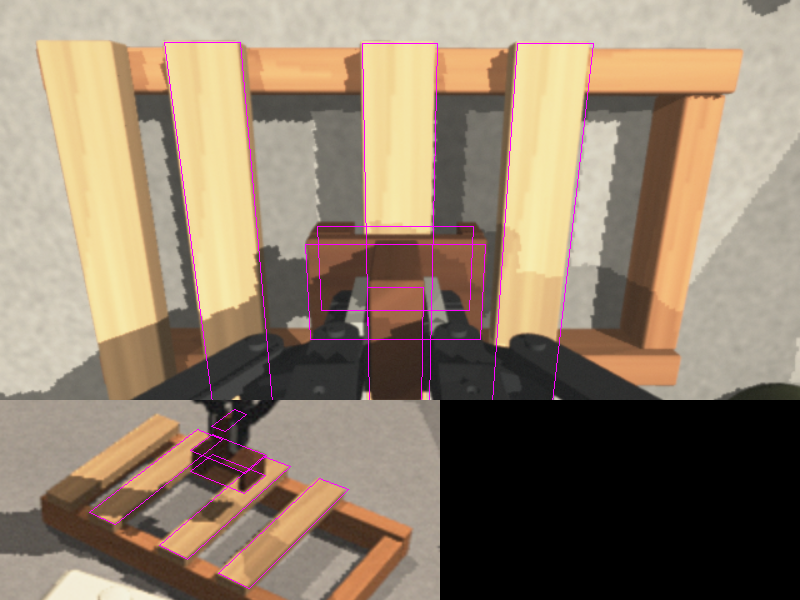

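The overlay agrees: yaw is aligned, and the slot is about 2 mm too far +y over slat1. Correcting that while lowering.

```bash
python3 -m crank '0 -2 -10 0 0 0 -1;0 0 -20 0 0 0 -1;0 0 -7 0 0 0 -1;0 0 -5 0 0 0 -1;0 0 0 0 0 0 -1'; python3 -m crank '0 0 -5 0 0 0 -1;0 0 -4 0 0 0 -1;0 0 -3 0 0 0 -1;0 0 0 0 0 0 -1;0 0 0 0 0 0 -1'; cat > st.py <<'E'
from h import *
s=bot.state(); r=s['tcp_rot']; u=np.array([np.sin(np.radians(12)),np.cos(np.radians(12))]); p=s['eef_pos'];q=(p[:2]-[.5327,-.046])*1e3
print('frame y',round(float(q@u),2),'x',round(float(q@[u[1],-u[0]]),2),'under z',round(p[2]*1e3-45.7,2),'yaw',np.round(np.degrees(2*np.arctan2(r[1],r[0]))-180,2),'Fy',round(float(s['force'][:2]@u),2),'Fz',s['force'][2].round(2),'t',s['time_s'],'tau',s['torque'].round(2))
E
python3 st.py
```

```text
time_s: 6.45
eef_pos: [0.532, -0.0478, 0.092]
tcp_rot: [0.105, 0.994, -0.0, -0.001]
force: [0.3, -0.1, -1.1]
finger_gap: 0.0149
gripper_force: 58.7
time_s: 6.87
eef_pos: [0.533, -0.0481, 0.0814]
tcp_rot: [0.105, 0.994, 0.0, 0.0]
force: [-0.9, -0.9, -1.1]
finger_gap: 0.0152
gripper_force: 58.7
frame y -2.01 x 0.7 under z 35.66 yaw -12.1 Fy -1.04 Fz -1.09 t 6.8667 tau [0.04 0.01 0.02]
```

```bash
python3 -m crank '-0.4 -2 0 0 0 0 -1;-0.6 -3 0 0 0 0 -1;-0.8 -4 0 0 0 0 -1;-0.8 -4 0 0 0 0 -1;-0.8 -4 0 0 0 0 -1'; python3 st.py;  python3 -m crank '-0.8 -4 0 0 0 0 -1;-0.8 -4 0 0 0 0 -1;-0.4 -2 0 0 0 0 -1;-0.2 -1 0 0 0 0 -1;0 0 0 0 0 0 -1'|tail -1; python3 st.py
```

```text
time_s: 7.28
eef_pos: [0.5297, -0.0644, 0.0815]
tcp_rot: [0.105, 0.994, 0.001, 0.0]
force: [-0.2, 3.8, -0.9]
finger_gap: 0.0154
gripper_force: 59.0
frame y -18.64 x 0.91 under z 35.84 yaw -12.06 Fy 3.68 Fz -0.9 t 7.2833 tau [ 1.13 -0.13 -0.06]
gripper_force: 59.1
frame y -31.13 x 0.98 under z 35.69 yaw -12.12 Fy 2.36 Fz -0.79 t 7.7 tau [ 0.65 -0.01  0.05]
```

```bash
for i in 1; do python3 -m crank '-0.2 -1 0 0 0 0 -1;-0.2 -1 0 0 0 0 -1;-0.2 -1 0 0 0 0 -1'>/dev/null; python3 st.py;  python3 -m crank '-0.1 -0.5 0 0 0 0 -1;-0.1 -0.5 0 0 0 0 -1'>/dev/null; python3 st.py; done
```

```text
frame y -33.37 x 1.01 under z 35.65 yaw -12.08 Fy 4.51 Fz 0.45 t 7.95 tau [ 1.03 -0.01  0.01]
frame y -34.55 x 0.98 under z 35.62 yaw -12.09 Fy 4.72 Fz 0.93 t 8.1167 tau [ 1.07 -0.03 -0.01]
```

```bash
python3 -m crank '-0.1 -0.5 0 0 0 0 -1'>/dev/null; python3 st.py;  python3 -m crank '-0.1 -0.5 0 0 0 0 -1'>/dev/null; python3 st.py
```

```text
frame y -35.07 x 0.98 under z 35.61 yaw -12.09 Fy 4.43 Fz 0.5 t 8.2 tau [ 1.06 -0.03  0.02]
frame y -35.62 x 1.04 under z 35.65 yaw -12.09 Fy 4.24 Fz 0.49 t 8.2833 tau [ 1.03 -0.01  0.02]
```

```bash
python3 -m crank '-0.1 -0.5 0 0 0 0 -1'>/dev/null; python3 st.py;  python3 -m crank '-0.1 -0.5 0 0 0 0 -1'>/dev/null; python3 st.py
```

```text
frame y -36.15 x 1.01 under z 35.64 yaw -12.09 Fy 4.02 Fz 0.48 t 8.3667 tau [ 1.09 -0.02  0.04]
frame y -36.68 x 0.99 under z 35.6 yaw -12.09 Fy 2.94 Fz 0.24 t 8.45 tau [1.05 0.   0.04]
```

```bash
python3 -m crank '-0.1 -0.5 0 0 0 0 -1'>/dev/null; python3 st.py;  python3 -m crank '-0.1 -0.5 0 0 0 0 -1'>/dev/null; python3 st.py
```

```text
frame y -37.19 x 1.0 under z 35.62 yaw -12.1 Fy 3.54 Fz 0.65 t 8.5333 tau [ 1.05 -0.    0.01]
frame y -37.73 x 1.0 under z 35.59 yaw -12.1 Fy 3.9 Fz 1.56 t 8.6167 tau [1.11 0.   0.07]
```

```bash
python3 -m crank '-0.1 -0.5 0 0 0 0 -1'>/dev/null; python3 st.py;  python3 -m crank '-0.1 -0.4 0 0 0 0 -1'>/dev/null; python3 st.py
```

```text
frame y -38.25 x 1.01 under z 35.62 yaw -12.1 Fy 4.11 Fz 0.77 t 8.7 tau [ 1.05  0.08 -0.  ]
frame y -38.66 x 1.01 under z 35.61 yaw -12.1 Fy 4.04 Fz 1.39 t 8.7833 tau [1.08 0.04 0.02]
```

```bash
python3 -m crank '-0.1 -0.4 0 0 0 0 -1'>/dev/null; python3 st.py;  python3 -m crank '-0.1 -0.4 0 0 0 0 -1'>/dev/null; python3 st.py
```

```text
frame y -39.05 x 1.0 under z 35.62 yaw -12.1 Fy 3.55 Fz 0.62 t 8.8667 tau [1.02 0.06 0.07]
frame y -39.46 x 0.98 under z 35.6 yaw -12.1 Fy 4.04 Fz 0.73 t 8.95 tau [1.   0.   0.01]
```

```bash
python3 -m crank '-0.1 -0.4 0 0 0 0 -1'>/dev/null; python3 st.py;  python3 -m crank '-0.1 -0.4 0 0 0 0 -1'>/dev/null; python3 st.py
```

```text
frame y -39.55 x 0.99 under z 35.6 yaw -12.09 Fy 5.68 Fz 0.83 t 9.0333 tau [1.32 0.02 0.01]
frame y -39.6 x 1.01 under z 35.6 yaw -12.09 Fy 6.61 Fz 0.72 t 9.1167 tau [ 1.51 -0.05  0.07]
```

```bash
python3 -m crank '-0.1 -0.4 0 0 0 0 -1'>/dev/null; python3 st.py;  python3 -m crank '-0.1 -0.4 0 0 0 0 -1'>/dev/null; python3 st.py
```

```text
frame y -39.62 x 1.03 under z 35.6 yaw -12.08 Fy 7.51 Fz 0.12 t 9.2 tau [ 1.7  -0.16  0.  ]
frame y -39.63 x 1.04 under z 35.58 yaw -12.07 Fy 8.1 Fz -0.86 t 9.2833 tau [ 1.82 -0.17  0.02]
```

```bash
python3 -m crank '-0.1 -0.4 0 0 0 0 -1'>/dev/null; python3 st.py;  python3 -m crank '-0.1 -0.4 0 0 0 0 -1'>/dev/null; python3 st.py
```

```text
frame y -39.63 x 1.04 under z 35.6 yaw -12.05 Fy 8.84 Fz -0.23 t 9.3667 tau [ 1.99 -0.23 -0.03]
frame y -39.69 x 1.01 under z 35.58 yaw -12.04 Fy 8.68 Fz -0.96 t 9.45 tau [ 2.11 -0.22 -0.04]
```

Leg contact came at -39.5, pressing about 4.5 N on end_slat. Now I'll release, lift and go over slat2.

```bash
python3 -m crank '0.4 2 0 0 0 0 -1;0.4 2 0 0 0 0 -1;0.4 2 0 0 0 0 -1;0 0 0 0 0 0 -1;0 0 0 0 0 0 -1'>/dev/null; python3 st.py;  python3 -m crank '0 0 5 0 0 0 -1;0 0 10 0 0 0 -1;0 0 15 0 0 0 -1;0 0 10 0 0 0 -1;0 0 0 0 0 0 -1'>/dev/null; python3 st.py
```

```text
frame y -36.74 x 0.97 under z 35.58 yaw -12.14 Fy -0.09 Fz -1.67 t 9.8667 tau [ 0.03  0.05 -0.  ]
frame y -35.85 x 2.8 under z 78.5 yaw -12.12 Fy 0.42 Fz -0.96 t 10.2833 tau [-0.01 -0.   -0.  ]
```

```bash
python3 -m crank '5 25 0 0 0 0 -1;5 30 0 0 0 0 -1;5 30 0 0 0 0 -1;5 22 0 0 0 0 -1;0 0 0 0 0 0 -1'>/dev/null; python3 -m crank '0 0 0 0 0 0 -1;0 0 0 0 0 0 -1'>/dev/null; python3 st.py
python3 - <<'E'
from ov import *
for n in ('wrist','top','scene'): grab(n,n+'5')
y=np.radians(-12);u=np.array([np.sin(-y),np.cos(y)]); q=bot.state()['eef_pos']; z0=q[2]-.0457
def O(f,sc,crop):
    im=cv2.resize(cv2.imread(f'pics/{f}.png'),None,fx=sc,fy=sc); d=load(f)
    L=[rect(0,yy,100,18,.05,(.5327,-.046),y) for yy in (-90,-30,78)]+[rect(0,0,20,34,z0+z,q[:2],y) for z in (0,.026)]+[rect(0,0,20,8,z0+.066,q[:2],y)]
    for r in L: cv2.polylines(im,[np.int32((proj(d,r)+.5)*sc)],True,(255,0,255),1)
    a=[int(k*sc) for k in crop]; return im[a[0]:a[1],a[2]:a[3]]
A=O('wrist5',1.25,(60,380,0,640)); B=O('scene5',2,(190,290,220,440)); C=O('top5',2,(190,290,225,405))
o=np.zeros((600,800,3),np.uint8); o[:400]=A[:400,:800]; o[400:600,:440]=B; o[400:,440:]=C
cv2.imwrite('pics/o5.png',o)
E
```

```text
frame y 72.2 x -1.93 under z 75.47 yaw -12.13 Fy -0.59 Fz -1.45 t 10.8667 tau [-0.08  0.    0.03]
```

View pics/o5.png

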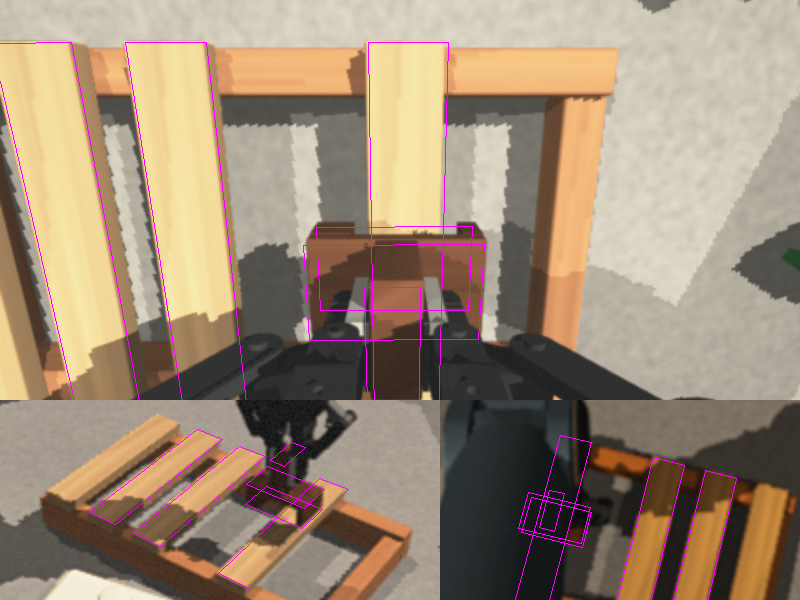

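Overlay confirms slat1 is set (outline at -30 matches), the spacer is unchanged in the grip, and its slot is centred on slat2. Lowering and drawing.

```bash
python3 -m crank '0 0 -10 0 0 0 -1;0 0 -15 0 0 0 -1;0 0 -7 0 0 0 -1;0 0 -4 0 0 0 -1;0 0 0 0 0 0 -1'>/dev/null; python3 st.py; python3 -m crank '0 0 -2 0 0 0 -1;0 0 -2 0 0 0 -1;0 0 0 0 0 0 -1;0 0 0 0 0 0 -1'>/dev/null; python3 st.py
```

```text
frame y 72.43 x -2.54 under z 38.39 yaw -12.13 Fy 0.58 Fz -0.96 t 11.4333 tau [ 0.   -0.03 -0.01]
frame y 73.11 x -1.61 under z 35.89 yaw -12.1 Fy -0.07 Fz -1.07 t 11.7667 tau [ 0.02 -0.07  0.04]
```

```bash
python3 -m crank '-0.4 -2 0 0 0 0 -1;-0.8 -4 0 0 0 0 -1;-0.8 -4 0 0 0 0 -1;-0.8 -4 0 0 0 0 -1;-0.8 -4 0 0 0 0 -1'>/dev/null; python3 st.py; python3 -m crank '-0.8 -4 0 0 0 0 -1;-0.8 -4 0 0 0 0 -1;-0.8 -4 0 0 0 0 -1;-0.8 -4 0 0 0 0 -1;-0.8 -4 0 0 0 0 -1'>/dev/null; python3 st.py;python3 -m crank '-0.4 -2 0 0 0 0 -1;-0.2 -1 0 0 0 0 -1;-0.2 -1 0 0 0 0 -1;0 0 0 0 0 0 -1'>/dev/null; python3 st.py
```

```text
frame y 55.51 x -1.58 under z 35.87 yaw -12.06 Fy 4.25 Fz -0.22 t 12.1833 tau [ 1.04 -0.09 -0.04]
frame y 33.93 x -1.5 under z 35.68 yaw -12.1 Fy 4.02 Fz 1.12 t 12.6 tau [1.16 0.1  0.02]
frame y 29.88 x -1.4 under z 35.55 yaw -12.11 Fy 4.27 Fz 0.69 t 12.9333 tau [0.92 0.11 0.04]
```

```bash
python3 -m crank '-0.2 -1 0 0 0 0 -1;-0.2 -1 0 0 0 0 -1;-0.2 -1 0 0 0 0 -1;-0.2 -1 0 0 0 0 -1'>/dev/null; python3 st.py; python3 -m crank '-0.1 -0.5 0 0 0 0 -1;-0.1 -0.5 0 0 0 0 -1;-0.1 -0.5 0 0 0 0 -1;-0.1 -0.5 0 0 0 0 -1'>/dev/null; python3 st.py;python3 -m crank '-0.1 -0.4 0 0 0 0 -1;-0.1 -0.4 0 0 0 0 -1'>/dev/null; python3 st.py
```

```text
frame y 26.16 x -1.4 under z 35.54 yaw -12.09 Fy 3.79 Fz 0.1 t 13.2667 tau [1.05 0.11 0.04]
frame y 24.05 x -1.38 under z 35.55 yaw -12.1 Fy 4.07 Fz -0.15 t 13.6 tau [1.09 0.14 0.06]
frame y 23.23 x -1.38 under z 35.55 yaw -12.09 Fy 4.03 Fz -1.56 t 13.7667 tau [1.05 0.17 0.07]
```

```bash
python3 -m crank '-0.1 -0.4 0 0 0 0 -1;-0.1 -0.4 0 0 0 0 -1;-0.1 -0.4 0 0 0 0 -1'>/dev/null; python3 st.py;python3 -m crank '-0.1 -0.3 0 0 0 0 -1;-0.1 -0.3 0 0 0 0 -1'>/dev/null; python3 st.py
```

```text
frame y 21.97 x -1.37 under z 35.56 yaw -12.1 Fy 3.52 Fz -1.1 t 14.0167 tau [1.03 0.1  0.04]
frame y 21.36 x -1.4 under z 35.55 yaw -12.1 Fy 3.74 Fz -2.06 t 14.1833 tau [0.95 0.14 0.08]
```

```bash
python3 -m crank '-0.1 -0.3 0 0 0 0 -1'>/dev/null; python3 st.py;python3 -m crank '-0.1 -0.3 0 0 0 0 -1'>/dev/null; python3 st.py
```

```text
frame y 21.06 x -1.41 under z 35.56 yaw -12.1 Fy 4.1 Fz -2.13 t 14.2667 tau [1.01 0.12 0.07]
frame y 20.73 x -1.42 under z 35.56 yaw -12.1 Fy 3.71 Fz -2.62 t 14.35 tau [0.95 0.11 0.  ]
```

```bash
python3 -m crank '0 -0.3 0 0 0 0 -1'>/dev/null; python3 st.py;python3 -m crank '0 -0.3 0 0 0 0 -1'>/dev/null; python3 st.py
```

```text
frame y 20.48 x -1.38 under z 35.59 yaw -12.1 Fy 5.52 Fz -2.26 t 14.4333 tau [1.18 0.07 0.06]
frame y 20.48 x -1.4 under z 35.56 yaw -12.1 Fy 5.8 Fz -1.89 t 14.5167 tau [1.26 0.09 0.03]
```

```bash
python3 -m crank '0 -0.3 0 0 0 0 -1'>/dev/null; python3 st.py
```

```text
frame y 20.44 x -1.38 under z 35.56 yaw -12.08 Fy 5.81 Fz -2.2 t 14.6 tau [ 1.36  0.09 -0.01]
```

Contact at 20.4, exactly 60 mm from the first stop, with about 2 N on slat1. Releasing, lifting and carrying the spacer back.

```bash
python3 -m crank '0.4 2 0 0 0 0 -1;0.4 2 0 0 0 0 -1;0.4 2 0 0 0 0 -1;0 0 0 0 0 0 -1;0 0 0 0 0 0 -1'>/dev/null; python3 st.py;  python3 -m crank '0 0 5 0 0 0 -1;0 0 10 0 0 0 -1;0 0 15 0 0 0 -1;0 0 20 0 0 0 -1;0 0 0 0 0 0 -1'>/dev/null; python3 st.py; python3 -m crank '-2 25 0 0 0 0 -1;-2 30 0 0 0 0 -1;-2 30 0 0 0 0 -1;-2 30 0 0 0 0 -1;-2 30 0 0 0 0 -1'>/dev/null; python3 -m crank '-2 30 0 0 0 0 -1;-2 30 0 0 0 0 -1;-2 30 0 0 0 0 -1;-2 30 0 0 0 0 -1;-2 22 0 0 0 0 -1'>/dev/null; python3 -m crank '0 0 0 0 0 0 -1;0 0 0 0 0 0 -1;0 0 0 0 0 0 -1'; python3 st.py
```

```text
frame y 25.51 x -1.02 under z 35.73 yaw -12.11 Fy -0.8 Fz -0.77 t 15.0167 tau [-0.02  0.04  0.  ]
frame y 26.27 x 1.42 under z 89.82 yaw -12.12 Fy 0.29 Fz -0.15 t 15.4333 tau [ 0.01 -0.14  0.04]
time_s: 16.52
eef_pos: [0.5169, 0.2657, 0.1312]
tcp_rot: [0.106, 0.994, -0.0, -0.0]
force: [0.9, -0.6, -0.7]
finger_gap: 0.0154
gripper_force: 59.3
frame y 301.63 x -80.28 under z 85.48 yaw -12.13 Fy -0.4 Fz -0.72 t 16.5167 tau [-0.04 -0.02 -0.01]
```

```bash
python3 -m crank '0 0 -15 0 0 0 -1;0 0 -25 0 0 0 -1;0 0 -20 0 0 0 -1;0 0 -15 0 0 0 -1;0 0 -4 0 0 0 -1'>/dev/null; python3 -m crank '0 0 0 0 0 0 -1;0 0 0 0 0 0 -1;0 0 0 0 0 0 -1'>/dev/null; python3 st.py
```

```text
frame y 302.68 x -79.49 under z 7.85 yaw -12.15 Fy -1.02 Fz -0.34 t 17.1833 tau [0.03 0.   0.02]
```

```bash
python3 -m crank '0 0 -3 0 0 0 -1;0 0 -3 0 0 0 -1;0 0 -1 0 0 0 -1;0 0 0 0 0 0 -1;0 0 0 0 0 0 -1'>/dev/null; python3 st.py;  python3 -m crank '0 0 -0.5 0 0 0 -1;0 0 -0.5 0 0 0 -1;0 0 0 0 0 0 -1'>/dev/null; python3 st.py
```

```text
frame y 302.75 x -80.4 under z -0.0 yaw -12.09 Fy -0.09 Fz 1.67 t 17.6 tau [-0.09  0.15  0.  ]
frame y 302.76 x -80.41 under z -0.06 yaw -12.1 Fy -1.64 Fz 9.94 t 17.85 tau [-0.35  0.61 -0.01]
```

On the counter. Easing the press, opening slowly and retreating upward.

```bash
python3 -m crank '0 0 0.6 0 0 0 -1;0 0 0 0 0 0 -1;0 0 0 0 0 0 -0.4;0 0 0 0 0 0 -0.1;0 0 0 0 0 0 0.3'|tail -2; python3 -m crank '0 0 0 0 0 0 0.6;0 0 0 0 0 0 1;0 0 0 0 0 0 1;0 0 0 0 0 0 1;0 0 0 0 0 0 1'|tail -2; python3 -m crank '0 0 10 0 0 0 1;0 0 30 0 0 0 1;0 0 40 0 0 0 1;0 0 40 0 0 0 1;0 0 40 0 0 0 1'|tail -3;  python3 -m crank '0 0 0 0 0 0 1;0 0 0 0 0 0 1'
python3 - <<'E'
from ov import *
grab('wrist','w6');grab('scene','s6'); grab('top','t6')
y=np.radians(-12)
def O(f,sc,crop):
    im=cv2.resize(cv2.imread(f'pics/{f}.png'),None,fx=sc,fy=sc); d=load(f)
    L=[rect(0,yy,100,18,.05,(.5327,-.046),y) for yy in (-90,-30,30)]+[rect(0,0,20,34,.026,(.517,.2665),y)]
    for r in L: cv2.polylines(im,[np.int32((proj(d,r)+.5)*sc)],True,(255,0,255),1)
    a=[int(k*sc) for k in crop]; return im[a[0]:a[1],a[2]:a[3]]
o=np.zeros((600,800,3),np.uint8); o[:240]=O('s6',2,(190,310,230,630))[:240,:800]; 
o[240:,:480]=O('w6',.75,(0,480,0,640)); c=O('t6',1.2,(180,480,145,411)); o[240:,480:480+c.shape[1]]=c[:360,:320]
cv2.imwrite('pics/o6.png',o)
E
```

```text
finger_gap: 0.0489
gripper_force: 0.0
finger_gap: 0.0854
gripper_force: 0.0
force: [0.9, 0.9, -0.2]
finger_gap: 0.0851
gripper_force: 0.0
time_s: 19.27
eef_pos: [0.5183, 0.2675, 0.2087]
tcp_rot: [0.105, 0.994, 0.002, 0.003]
force: [-0.1, 0.5, -0.1]
finger_gap: 0.0854
gripper_force: 0.0
```

View pics/o6.png

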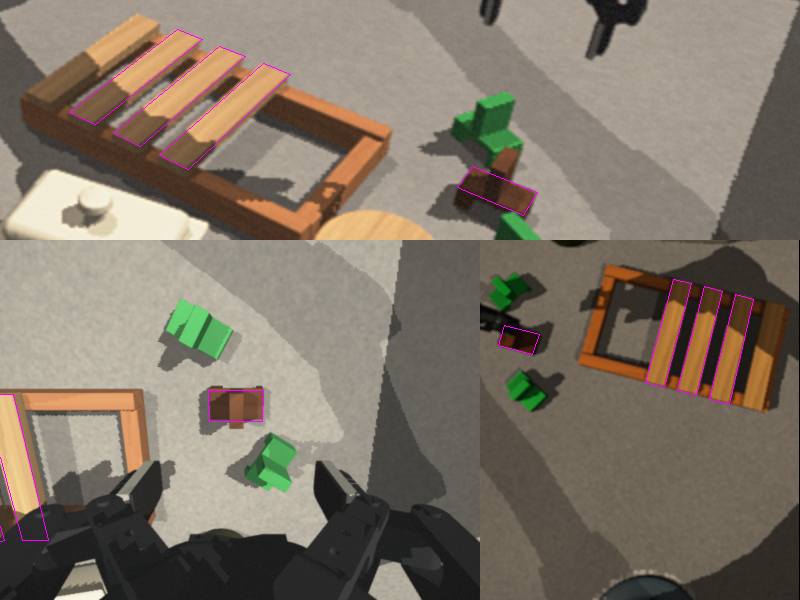

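All three outlines match the slats at -90, -30 and +30. The spacer stands free on its feet beside the shelf, and the crockery is untouched.

```bash
python3 -c "from cell import bot; print(bot.job_done())"
```

```text
the job is handed in; nothing more can be done
None
```

I set both loose slats with the spacer, slat1 first: each new gap measures about 24 mm, the spacer stands on its feet beside the shelf, and the job is handed in (no verdict came back).

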